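# Find the rattling power injector

## Task

One of the three returned power injectors on the blue mat has something broken loose inside. Pick them up one at a time, gently rock or shake each lengthwise until you feel which one has the loose part sliding inside, and lay that one flat in the orange scrap tray; the two sound ones must end flat on the blue mat. Handle them gently: no hard squeezing, flinging or banging down, and leave the other things on the desk alone.

Things in the scene. Friction and masses are not known exactly. Their poses are not given: they have to be found in the camera images.
- injector_a: sealed black plastic power injector, no cable, 146 mm long (own x), 64 wide (own y), 38 high, 0.4 to 0.53 kg, balanced at its middle; pale plate on top towards the mains inlet at -x, ribs and two network jacks at +x. Origin: centre of the underside, z up. Flat on the mat, own x within 0.12 rad of the mat's, about 30 mm clear on both long sides. Any of the three may be faulty.
- injector_b: outwardly identical to injector_a, next in the row. Inside each is a 0.12 kg core. In the two sound ones it is held fast in the middle; in the faulty one it has broken off, starts in the middle and slides lengthwise on the inner floor, 33 mm either way to the end stops, once the case is tipped end-down by more than about 0.2 rad or jerked lengthwise; it stays put once the case is level again.
- injector_c: outwardly identical to injector_a, last in the row. With its core at the other end, the faulty one held level at its middle shifts the moment on the wrist about its own y by about 0.08 N m. Hidden in each case: its floor (injector_a_floor..) and end stops (injector_a_end_plus, _minus ..), which only a broken-off core touches.
- mat: blue rubber mat, 190 mm (own x) by 390 mm (own y), 3 mm thick, fixed; the injectors stand on it side by side along its y, each roughly along its x. Origin: centre of the underside.
- scrap_tray: orange open plastic tray, fixed, outside 250 mm (own x) by 180 mm (own y) by 50 mm high, walls 4 mm, floor 4 mm thick; left or right of the mat. Origin: centre of the underside.
- cash_box: closed blue steel cash box, fixed, 184 by 134 mm, 78 mm high with its folded handle, on the other side of the mat; not part of the job. Origin: centre of the underside.
- stapler: red stapler, loose, 130 mm long, 34 mm wide, 60 mm high, beyond the mat; leave alone. Origin: centre of the underside.
- tape_dispenser: grey tape dispenser, loose, 150 mm long, 55 mm wide, 78 mm high, beyond the mat; leave alone. Origin: centre of the underside.
Not all that is in view belongs to the job. What is shaped like the injector_b but purple or turquoise is not meant.

How it is judged (in metres and radians):
On the way:
1. the faulty injector is held clear of the mat and rocked or shaken until its loose part has slid to an end (((contact force between injector_a_floor and anything else above 0.3 N and contact force between any of injector_a_end_plus, injector_a_end_minus and anything else above 0.1 N and z of injector_a in the frame of mat above 0.03 m and contact force between the fingers and injector_a above 1 N) or (contact force between injector_b_floor and anything else above 0.3 N and contact force between any of injector_b_end_plus, injector_b_end_minus and anything else above 0.1 N and z of injector_b in the frame of mat above 0.03 m and contact force between the fingers and injector_b above 1 N) or (contact force between injector_c_floor and anything else above 0.3 N and contact force between any of injector_c_end_plus, injector_c_end_minus and anything else above 0.1 N and z of injector_c in the frame of mat above 0.03 m and contact force between the fingers and injector_c above 1 N))), for 0.05 s.
At the end, for the whole second after the job is handed in: The injector with the loose part lies upright and flat (within 6 degrees) on the floor of the scrap tray, the two sound ones lie upright and flat on the blue mat (their centres over it), all at rest (((contact force between injector_a_floor and anything else above 0.3 N and x of injector_a in the frame of scrap_tray between -0.1 and 0.1 m and y of injector_a in the frame of scrap_tray between -0.07 and 0.07 m and z of injector_a in the frame of scrap_tray below 0.015 m and linear speed of each of injector_a, injector_b, injector_c below 0.02 m/s and angle between each of injector_a, injector_b, injector_c's own z axis and vertical below 0.1 rad and x of injector_b in the frame of mat between -0.095 and 0.095 m and y of injector_b in the frame of mat between -0.195 and 0.195 m and z of each of injector_b, injector_c in the frame of mat below 0.012 m and x of injector_c in the frame of mat between -0.095 and 0.095 m and y of injector_c in the frame of mat between -0.195 and 0.195 m) or (contact force between injector_b_floor and anything else above 0.3 N and x of injector_b in the frame of scrap_tray between -0.1 and 0.1 m and y of injector_b in the frame of scrap_tray between -0.07 and 0.07 m and z of injector_b in the frame of scrap_tray below 0.015 m and linear speed of each of injector_b, injector_a, injector_c below 0.02 m/s and angle between each of injector_b, injector_a, injector_c's own z axis and vertical below 0.1 rad and x of injector_a in the frame of mat between -0.095 and 0.095 m and y of injector_a in the frame of mat between -0.195 and 0.195 m and z of each of injector_a, injector_c in the frame of mat below 0.012 m and x of injector_c in the frame of mat between -0.095 and 0.095 m and y of injector_c in the frame of mat between -0.195 and 0.195 m) or (contact force between injector_c_floor and anything else above 0.3 N and x of injector_c in the frame of scrap_tray between -0.1 and 0.1 m and y of injector_c in the frame of scrap_tray between -0.07 and 0.07 m and z of injector_c in the frame of scrap_tray below 0.015 m and linear speed of each of injector_c, injector_a, injector_b below 0.02 m/s and angle between each of injector_c, injector_a, injector_b's own z axis and vertical below 0.1 rad and x of injector_a in the frame of mat between -0.095 and 0.095 m and y of injector_a in the frame of mat between -0.195 and 0.195 m and z of each of injector_a, injector_b in the frame of mat below 0.012 m and x of injector_b in the frame of mat between -0.095 and 0.095 m and y of injector_b in the frame of mat between -0.195 and 0.195 m))); the robot touches nothing.
It fails at once if an injector is banged or pressed down with more than 40 N (contact force between any of injector_a, injector_b, injector_c and mat above 40 N or contact force between any of injector_a, injector_b, injector_c and scrap_tray above 40 N).
It fails at once if an injector is squeezed with more than 45 N on a side (contact force between the fingers and injector_a above 90 N or contact force between the fingers and injector_b above 90 N or contact force between the fingers and injector_c above 90 N).
It fails at once if an injector is flung about: faster than 1 m/s (linear speed of any of injector_a, injector_b, injector_c above 1 m/s).
It fails at once if the stapler or tape dispenser is moved by more than 25 mm (distance of any of stapler, tape_dispenser from where it was at the start of the episode above 0.025 m).
It also fails if it takes over 72 s, if anything falls off the work surface, if the arm or the gripper's body presses on something with over 40 N, if the wrist force passes 120 N, or if a joint passes its speed limit or range.

## Robot

A 7-joint arm with a two-finger parallel gripper is mounted at the origin on the work surface. World frame = base frame: x ahead of the robot, y to its left, z up, the work surface at z = 0. Lengths are in m, angles in degrees, forces in N, time in s.
With the tool pointing down it reaches from about 0.425 to 0.875 m from the base axis. Payload 4.7 kg.
Tool frame: the origin (TCP) lies between the finger pads; the fingertips stand env.tip_reach ahead of it and the grasp point (between the pads) lies 2 mm behind it (env.tip_reach is the distance from the TCP to the fingertips, in m); z points along the fingers, y is the line along which they close (so a half turn about z gives the same grasp; the last joint's range is limited). The gripper opens to 87 mm and grips with 3 to 60 N. Pads are 19 mm wide; open, the fingers measure 117 mm over their backs; the gripper's body (75 mm by 190 mm) begins 51 mm behind the grasp point.
Start: joints at [-75.396, 18.392, -4.016, 83.108, 1.295, 78.541, -3.26], TCP at [0.155, 0.631, 0.24] pointing down, gripper open.
Joint ranges: [-163.93, 163.93], [-17.29, 119.83], [-79.2, 71.16], [3.27, 140.29], [-89.18, 269.18], [5.43, 117.66], [-154.24, 154.24]. Speed limits (degrees/s): [147.25, 147.25, 180, 180, 180, 180, 180].

## Interface

Orientations are given as [roll, pitch, yaw] about the fixed x, y, z axes, in that order (R = Rz(yaw) Ry(pitch) Rx(roll)).
In Python, from cell import env, read_camera gives the robot as it stands. The module is installed in compiled form; this text tells all that it offers.
- The arm moves only by the shell command python3 -m handwheel 'ROWS' [FORCE]. ROWS is a JSON list of rows, 1 to 8 of them, each written [[dx, dy, dz], turn, opening]: dx, dy, dz in m, then a turn about the tool's z in degrees, then the finger opening in m; each row is the pose to reach, as a shift and turn from the pose commanded when the command began, along the tool's axes at that moment; what a row does not reach only later rows make up. A row lasts 1/12 s, in which the tool goes at most 0.0417 m and 7.16 degrees, less where a joint would pass 70% of its speed; a pose out of reach is approached as far as the arm can. The fingers move at their own pace and stop on an object; FORCE is the grip in N (left out, the last holds). Time passes only in rows, so rows that do not move let the fingers close. It prints the time, the measured TCP pose, the force, the opening and the grip force at its end. Input that does not fit is refused with a message, and nothing moves.
- env.get_obs(): the state, without advancing time (a new reading comes with each control period).
- read_camera(name): name is "scene" or "side" or "wrist"; returns a dict with "color" (400x640x3 uint8, blue, green, red), "fx", "fy", "cx", "cy" (pixels), "world_from_camera" (4x4, takes a point from camera to world coordinates). Camera axes: x right, y down, z forward; pixel columns grow to the right and rows downward; lengths in m; the calibration is good to about 2 mm. A picture is of the moment at which its call begins. There is no depth.
- env.sign_off(): hands the job in; it is judged then, once.
The state is a dict: "time_s": time; "qpos": joint angles; "joint_velocities": joint speeds; "effort": joint torques, N m; "tool_pos": TCP position; "tool_rot": TCP orientation; "force": force on the tool from outside, world axes, zero at the start; "wrist_torque": the same for the moment, N m; "grip_width": finger opening in m; "grasp_force": force on a finger pad.
Only numpy, scipy, OpenCV 4.12 (cv2) and the standard library are available. Lean on these libraries where they do the work, as an engineer would, in place of code of your own. Each camera call takes 0.05 s, during which the arm holds its last target. There are 200 camera calls.

## Working session

There is one attempt and no reset: what is moved stays moved. The work goes in short steps, Python scripts to look and compute and a shell command to move; the robot and the scene stay as the last step left them, time stands still between calls to the robot, and variables do not carry over. Pictures are saved under pics/ and viewed, at most 10 in all, crops included, and the job is handed in when it is done.

```bash
mkdir -p pics
python3 - <<'E'
from cell import env, read_camera
import cv2,numpy as np
o=env.get_obs(); print({k:np.round(v,3) for k,v in o.items()}, env.tip_reach)
for n in("scene","side"):
    c=read_camera(n); cv2.imwrite(f"pics/{n}0.png",c["color"]); print(n,c["fx"],c["cx"],c["cy"],np.round(c["world_from_camera"],3).tolist())
E
```

```text
{'time_s': np.float64(0.0), 'qpos': array([-75.396,  18.44 ,  -4.015,  83.175,   1.296,  78.541,  -3.259]), 'joint_velocities': array([-0.017, -0.083, -0.097, -0.017, -0.032, -0.007, -0.102]), 'effort': array([ 1.0000e-03, -4.9131e+01, -4.0300e-01, -3.1252e+01, -6.4000e-02,
        4.4000e-02,  0.0000e+00]), 'tool_pos': array([0.155, 0.631, 0.238]), 'tool_rot': array([-1.79890e+02,  7.00000e-03,  1.66206e+02]), 'force': array([-0.079, -0.168,  1.151]), 'wrist_torque': array([0.01 , 0.016, 0.001]), 'grasp_force': np.float64(0.0), 'grip_width': np.float64(0.087)} 0.017
scene 468.62650947451584 313.6162452823889 203.86763099153757 [[0.746, 0.438, -0.502, 1.054], [0.666, -0.486, 0.566, -0.587], [0.003, -0.756, -0.654, 0.747], [0.0, 0.0, 0.0, 1.0]]
side 469.3986189354869 321.9796497851206 196.67103892412416 [[0.866, -0.373, 0.334, 0.051], [-0.5, -0.619, 0.605, -0.828], [-0.019, -0.691, -0.723, 1.02], [0.0, 0.0, 0.0, 1.0]]
```

View pics/scene0.png

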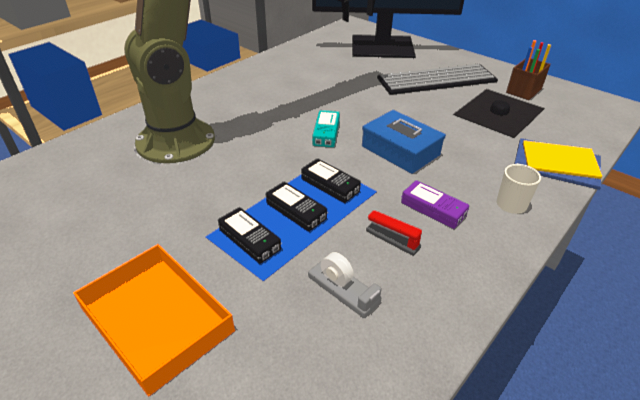

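View pics/side0.png

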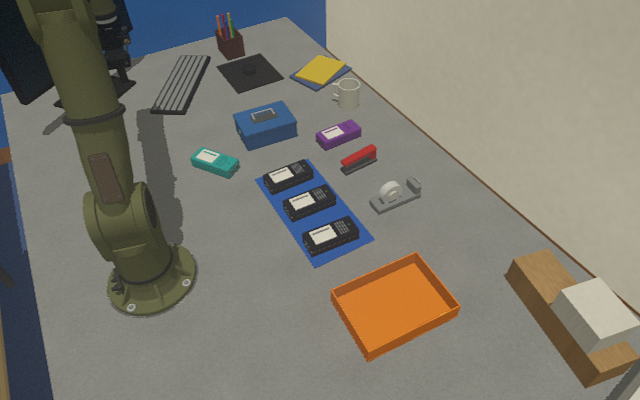

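The scene view shows three black injectors on the blue mat, at (250,235), (297,205) and (331,180). The orange tray is at (155,315). The turquoise (326,128) and purple (435,203) lookalikes stand off the mat and aren't meant. The black ones on the mat fit the description. Next I measure their poses.

```bash
cat > h.py <<'E'
import cv2,numpy as np
from cell import env, read_camera
def cast(c,px,z):
    T=c["world_from_camera"]; px=np.asarray(px,float).reshape(-1,2)
    d=np.c_[(px[:,0]-c["cx"])/c["fx"],(px[:,1]-c["cy"])/c["fy"],np.ones(len(px))]@T[:3,:3].T
    o=T[:3,3]; return (o+d*((z-o[2])/d[:,2])[:,None])[:,:2]
def comps(m,amin):
    cs=cv2.findContours(m.astype(np.uint8),cv2.RETR_EXTERNAL,cv2.CHAIN_APPROX_NONE)[0]
    return [x for x in cs if cv2.contourArea(x)>amin]
def rect(P):
    (c,s,_)=r=cv2.minAreaRect((P*1000).astype(np.float32)); b=cv2.boxPoints(r)
    e=max([b[1]-b[0],b[2]-b[1]],key=np.linalg.norm)
    return np.round(c,1),np.round(sorted(s),1),round(np.degrees(np.arctan2(e[1],e[0]))%180,1)
def measure(n):
    c=read_camera(n); I=c["color"]; hsv=cv2.cvtColor(I,cv2.COLOR_BGR2HSV); H,S,V=cv2.split(hsv)
    tr=max(comps((H>8)&(H<18)&(S>180)&(V>120),2000),key=cv2.contourArea)
    print(n,"tray",rect(cast(c,tr,0.05)))
    blue=max(comps((H>105)&(H<118)&(S>190)&(V>100),1000),key=lambda k:-abs(cv2.minAreaRect(k)[0][1]-215))
    hull=cv2.convexHull(blue); print("mat",rect(cast(c,hull,.003)))
    m=np.zeros(H.shape,np.uint8); cv2.fillPoly(m,[hull],1); m=cv2.dilate(m,np.ones((25,25)))
    for k in comps((V<75)&(m>0),250):
        p=cast(c,cv2.convexHull(k),.022); M=cv2.moments((p*1000).astype(np.float32))
        mm=np.zeros(H.shape,np.uint8); cv2.fillPoly(mm,[cv2.convexHull(k)],1)
        pl=comps((V>150)&(S<80)&(mm>0),40)
        print(" inj px",k.mean((0,1)).round(),"ctr",round(M['m10']/M['m00'],1),round(M['m01']/M['m00'],1),"plate",[rect(cast(c,q,.041)) for q in pl])
    return c
E
python3 -c "
from h import *
for n in('scene','side'): measure(n)
c=read_camera('scene'); cv2.imwrite('pics/crop.png',cv2.resize(c['color'][140:290,190:390],None,fx=4,fy=4))"
```

```text
scene tray (array([ 497.5, -392.9]), array([183.1, 279. ]), np.float32(176.8))
mat (array([472.4,   3.2]), array([186.4, 386.2]), np.float32(89.8))
 inj px [246. 231.] ctr 457.7 -130.3 plate [(array([ 434.7, -129.2]), array([48.3, 65.9]), np.float32(176.0))]
 inj px [293. 205.] ctr 468.6 8.1 plate [(array([445.1,   8.3]), array([48.8, 65.6]), np.float32(178.4))]
 inj px [331. 181.] ctr 470.4 134.7 plate [(array([441.6, 136.4]), array([48.7, 66.7]), np.float32(1.1))]
side tray (array([ 473. , -397.6]), array([195.6, 260.6]), np.float32(176.9))Traceback (most recent call last):
  File "<string>", line 3, in <module>
    for n in('scene','side'): measure(n)
                              ~~~~~~~^^^
  File "h.py", line 18, in measure
    blue=max(comps((H>105)&(H<118)&(S>190)&(V>100),1000),key=lambda k:-abs(cv2.minAreaRect(k)[0][1]-215))
ValueError: max() iterable argument is empty
```

```bash
python3 - <<'E'
s=open('h.py').read()
i=s.index("    blue="); j=s.index("    hull=")
s=s[:i]+'''    g=cv2.morphologyEx(((H>105)&(H<118)&(S>170)&(V>80)).astype(np.uint8),cv2.MORPH_CLOSE,np.ones((9,9)))
    cen=lambda k:cast(c,cv2.minAreaRect(k)[0],.003)[0]
    blue=np.concatenate([k for k in comps(g,60) if np.linalg.norm(cen(k)-[.47,.0])<.18])
'''+s[j:]
open('h.py','w').write(s)
E
python3 -c "
from h import *
for n in('scene','side'): measure(n)
c=read_camera('scene'); cv2.imwrite('pics/crop.png',cv2.resize(c['color'][140:290,190:390],None,fx=4,fy=4))"
```

```text
scene tray (array([ 497.5, -392.9]), array([183.1, 279. ]), np.float32(176.8))
mat (array([472.6,   3.3]), array([187.1, 387.3]), np.float32(89.6))
 inj px [246. 231.] ctr 457.7 -130.3 plate [(array([ 434.7, -129.2]), array([48.3, 65.9]), np.float32(176.0))]
 inj px [293. 205.] ctr 468.6 8.1 plate [(array([445.1,   8.3]), array([48.8, 65.6]), np.float32(178.4))]
 inj px [331. 181.] ctr 469.3 135.3 plate [(array([441.6, 136.4]), array([48.7, 66.7]), np.float32(1.1))]
side tray (array([ 473. , -397.6]), array([195.6, 260.5]), np.float32(176.9))Traceback (most recent call last):
  File "<string>", line 3, in <module>
    for n in('scene','side'): measure(n)
                              ~~~~~~~^^^
  File "h.py", line 20, in measure
    blue=np.concatenate([k for k in comps(g,60) if np.linalg.norm(cen(k)-[.47,.0])<.18])
ValueError: need at least one array to concatenate
```

```bash
sed -i 's/(H>105)&(H<118)&(S>170)&(V>80)/(H>100)\&(H<128)\&(S>150)\&(V>70)/' h.py
python3 -c "
from h import *
c=read_camera('scene'); cv2.imwrite('pics/crop.png',cv2.resize(c['color'][140:290,190:390],None,fx=4,fy=4))
c=read_camera('side');print(cv2.cvtColor(c['color'],cv2.COLOR_BGR2HSV)[[248,182,230],[320,266,292]])
measure('side')"
```

```text
[[144  28  45]
 [ 90   7  70]
 [108 159 152]]
side tray (array([ 473.2, -397.6]), array([195.6, 260.7]), np.float32(176.8))
mat (array([469.9,   2.9]), array([187.1, 385. ]), np.float32(89.7))
 inj px [327. 236.] ctr 459.2 -130.5 plate [(array([ 435.2, -128.7]), array([45.9, 62.5]), np.float32(175.9))]
 inj px [308. 204.] ctr 469.5 7.8 plate [(array([445.7,   9. ]), array([45.9, 62.2]), np.float32(177.9))]
 inj px [288. 178.] ctr 466.1 137.3 plate [(array([442.4, 137.5]), array([45.5, 62.8]), np.float32(179.8))]
```

View pics/crop.png

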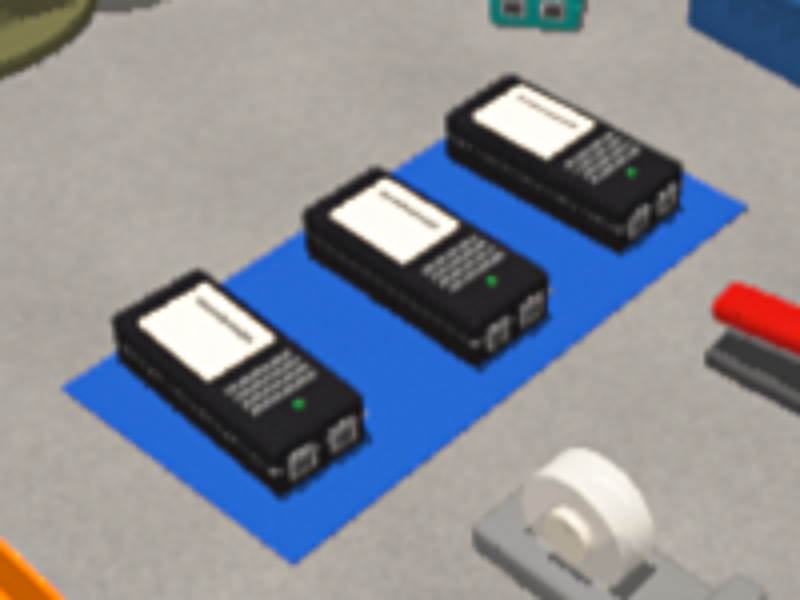

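The crop confirms three black injectors with pale plates, side by side on the mat. The plates point towards the base, so own x is roughly world +x. Measured poses are (0.458,-0.130,-4°), (0.469,0.008,-2°) and (0.466,0.137,0.4°). I start with the left one.

```bash
cat > d.py <<'E'
import sys,numpy as np
from cell import env
o=env.get_obs(); a=[float(v) for v in sys.argv[1:]]
if a:
    y=np.radians(o["tool_rot"][2]); d=np.array(a[:3])-o["tool_pos"]
    t=(o["tool_rot"][2]-a[3]+90)%180-90
    print("tool d",np.round([d[0]*np.cos(y)+d[1]*np.sin(y), d[0]*np.sin(y)-d[1]*np.cos(y), -d[2]],4),"turn",round(t,2))
print({k:np.round(o[k],4) for k in("time_s","tool_pos","tool_rot","force","wrist_torque","grip_width","grasp_force")})
E
python3 -m handwheel '[[[-0.42,-0.406,0.05],-14.2,0.087],[[-0.42,-0.406,0.05],-14.2,0.087],[[-0.42,-0.406,0.05],-14.2,0.087],[[-0.42,-0.406,0.05],-14.2,0.087],[[-0.42,-0.406,0.05],-14.2,0.087],[[-0.42,-0.406,0.05],-14.2,0.087],[[-0.42,-0.406,0.05],-14.2,0.087],[[-0.42,-0.406,0.05],-14.2,0.087]]' 30; python3 d.py .466 .137 .10 .4
python3 - <<'E'
from h import *
c=read_camera('scene'); print("cash box top-near corners", cast(c,[[363,118],[441,146],[403,168],[362,138]],.06))
E
```

```text
time_s: 1.12
tool_pos: [0.3327, 0.3483, 0.2113]
tool_rot: [179.9, 0.0, -179.6]
force: [0.4, -0.2, 1.0]
grip_width: 0.0869
grasp_force: 0.0
tool d [-0.1318 -0.2123  0.1113] turn 0.01
{'time_s': np.float64(1.1167), 'tool_pos': array([0.3327, 0.3483, 0.2113]), 'tool_rot': array([ 1.799426e+02,  3.220000e-02, -1.795909e+02]), 'force': array([ 0.4463, -0.1722,  1.0083]), 'wrist_torque': array([ 0.0446, -0.0784,  0.0666]), 'grip_width': np.float64(0.0869), 'grasp_force': np.float64(0.0)}
cash box top-near corners [[0.38257958 0.37938989]
 [0.62047651 0.4027089 ]
 [0.600493   0.2546357 ]
 [0.44362428 0.2945713 ]]
```

```bash
python3 -m handwheel '[[[-0.132,-0.212,0.08],0,0.087],[[-0.132,-0.212,0.08],0,0.087],[[-0.132,-0.212,0.08],0,0.087],[[-0.132,-0.212,0.08],0,0.087],[[-0.132,-0.212,0.08],0,0.087],[[-0.132,-0.212,0.08],0,0.087],[[-0.132,-0.212,0.08],0,0.087],[[-0.132,-0.212,0.08],0,0.087]]'; python3 d.py .466 .137 .03 .4
```

```text
time_s: 1.83
tool_pos: [0.4665, 0.1349, 0.1303]
tool_rot: [-179.9, -0.0, 180.0]
force: [-0.3, -0.1, -0.8]
grip_width: 0.0867
grasp_force: 0.0
tool d [0.0005 0.0021 0.1003] turn -0.41
{'time_s': np.float64(1.8333), 'tool_pos': array([0.4665, 0.1349, 0.1303]), 'tool_rot': array([-1.798857e+02, -4.240000e-02,  1.799899e+02]), 'force': array([-0.3431, -0.1345, -0.8327]), 'wrist_torque': array([ 0.0257,  0.0231, -0.0258]), 'grip_width': np.float64(0.0867), 'grasp_force': np.float64(0.0)}
```

Descend, close, wait, lift 6 cm.

```bash
python3 -m handwheel '[[[0,0.002,0.04],-0.4,0.087],[[0,0.002,0.075],-0.4,0.087],[[0,0.002,0.09],-0.4,0.087],[[0,0.002,0.1],-0.4,0.087],[[0,0.002,0.1],-0.4,0.087],[[0,0.002,0.1],-0.4,0.087]]' 30; python3 -m handwheel '[[[0,0,0],0,0.055],[[0,0,0],0,0.055],[[0,0,0],0,0.055],[[0,0,0],0,0.055],[[0,0,0],0,0.055],[[0,0,0],0,0.055]]' 30; python3 d.py
```

```text
time_s: 2.33
tool_pos: [0.4657, 0.1422, 0.0318]
tool_rot: [180.0, 0.0, -179.1]
force: [0.1, -0.3, 0.5]
grip_width: 0.0869
grasp_force: 0.0
time_s: 2.83
tool_pos: [0.4667, 0.1392, 0.0323]
tool_rot: [-179.9, 0.1, -179.3]
force: [0.2, -5.0, 5.4]
grip_width: 0.0639
grasp_force: 30.0
{'time_s': np.float64(2.8333), 'tool_pos': array([0.4667, 0.1392, 0.0323]), 'tool_rot': array([-1.799137e+02,  1.137000e-01, -1.792750e+02]), 'force': array([ 0.1658, -5.0134,  5.4073]), 'wrist_torque': array([-1.4202, -0.0159, -0.0528]), 'grip_width': np.float64(0.0639), 'grasp_force': np.float64(29.9549)}
```

```bash
python3 -m handwheel '[[[0,0,-0.02],0,0.055],[[0,0,-0.05],0,0.055],[[0,0,-0.075],0,0.055],[[0,0,-0.08],0,0.055],[[0,0,-0.08],0,0.055],[[0,0,-0.08],0,0.055],[[0,0,-0.08],0,0.055],[[0,0,-0.08],0,0.055]]'; python3 d.py|cut -c1-250
python3 -m handwheel '[[[0.04,0,-0.08],0,0.055],[[-0.04,0,-0.08],0,0.055],[[0.04,0,-0.08],0,0.055],[[-0.04,0,-0.08],0,0.055],[[0,0,-0.08],0,0.055],[[0,0,-0.08],0,0.055],[[0,0,-0.08],0,0.055],[[0,0,-0.08],0,0.055]]'; python3 d.py
```

```text
time_s: 3.5
tool_pos: [0.4639, 0.1406, 0.1092]
tool_rot: [-179.9, -0.2, -179.2]
force: [-0.3, -0.7, -3.7]
grip_width: 0.064
grasp_force: 30.0
{'time_s': np.float64(3.5), 'tool_pos': array([0.4639, 0.1406, 0.1092]), 'tool_rot': array([-179.9104,   -0.1894, -179.1945]), 'force': array([-0.2784, -0.7049, -3.7453]), 'wrist_torque': array([0.0509, 0.0573, 0.0122]), 'grip_width': np.float64(0.06
time_s: 4.17
tool_pos: [0.466, 0.1413, 0.1913]
tool_rot: [180.0, 0.1, -179.2]
force: [-0.2, -0.0, -4.3]
grip_width: 0.0637
grasp_force: 30.0
{'time_s': np.float64(4.1667), 'tool_pos': array([0.466 , 0.1413, 0.1913]), 'tool_rot': array([ 1.799816e+02,  5.420000e-02, -1.791821e+02]), 'force': array([-0.1786, -0.0202, -4.3118]), 'wrist_torque': array([0.0072, 0.0487, 0.0672]), 'grip_width': np.float64(0.0637), 'grasp_force': np.float64(29.9645)}
```

```bash
python3 -m handwheel '[[[0,0,0],0,0.055],[[0,0,0],0,0.055],[[0,0,0],0,0.055]]';python3 d.py|cut -c1-250;python3 -m handwheel '[[[0.04,0,0],0,0.055],[[0,0,0],0,0.055],[[0.04,0,0],0,0.055],[[0,0,0],0,0.055],[[0,0,0],0,0.055],[[0,0,0],0,0.055],[[0,0,0],0,0.055],[[0,0,0],0,0.055]]'; python3 d.py;python3 -m handwheel '[[[0.04,0,0],0,0.055],[[0.08,0,0],0,0.055],[[0.04,0,0],0,0.055],[[0,0,0],0,0.055],[[0,0,0],0,0.055],[[0,0,0],0,0.055],[[0,0,0],0,0.055],[[0,0,0],0,0.055]]'; python3 d.py
```

```text
time_s: 4.42
tool_pos: [0.4658, 0.1412, 0.1917]
tool_rot: [180.0, 0.1, -179.2]
force: [-1.0, 0.6, -5.3]
grip_width: 0.0637
grasp_force: 30.0
{'time_s': np.float64(4.4167), 'tool_pos': array([0.4658, 0.1412, 0.1917]), 'tool_rot': array([ 1.799622e+02,  6.560000e-02, -1.792022e+02]), 'force': array([-0.977 ,  0.58  , -5.3396]), 'wrist_torque': array([ 0.034 , -0.0243, -0.037 ]), 'grip_width
time_s: 5.08
tool_pos: [0.4661, 0.1415, 0.1924]
tool_rot: [179.9, 0.1, -179.2]
force: [-0.0, -0.1, -3.8]
grip_width: 0.0638
grasp_force: 30.0
{'time_s': np.float64(5.0833), 'tool_pos': array([0.4661, 0.1415, 0.1924]), 'tool_rot': array([ 1.799388e+02,  1.057000e-01, -1.791862e+02]), 'force': array([-0.0149, -0.1308, -3.7702]), 'wrist_torque': array([-0.0093,  0.0418,  0.0109]), 'grip_width': np.float64(0.0638), 'grasp_force': np.float64(29.9714)}
time_s: 5.75
tool_pos: [0.4655, 0.1415, 0.1918]
tool_rot: [180.0, 0.0, -179.2]
force: [-0.6, 0.2, -5.2]
grip_width: 0.0639
grasp_force: 30.0
{'time_s': np.float64(5.75), 'tool_pos': array([0.4655, 0.1415, 0.1918]), 'tool_rot': array([ 1.799705e+02,  3.270000e-02, -1.791700e+02]), 'force': array([-0.5918,  0.2438, -5.1506]), 'wrist_torque': array([ 0.0118,  0.0108, -0.0453]), 'grip_width': np.float64(0.0639), 'grasp_force': np.float64(29.9714)}
```

```bash
cat > m.py <<'E'
import numpy as np
from cell import env, read_camera
T=[]
for i in range(12):
    read_camera("wrist"); o=env.get_obs(); T.append(np.r_[o["force"],o["wrist_torque"]])
T=np.array(T); print("mean",T.mean(0).round(3),"se",(T.std(0)/12**.5).round(3),o["time_s"],o["tool_pos"].round(3))
E
python3 -m handwheel '[[[-0.04,0,0],0,0.055],[[-0.08,0,0],0,0.055],[[-0.12,0,0],0,0.055],[[-0.12,0,0],0,0.055],[[-0.12,0,0],0,0.055],[[-0.12,0,0],0,0.055],[[-0.12,0,0],0,0.055]]'|head -2; python3 m.py;python3 -m handwheel '[[[0.04,0,0],0,0.055],[[0.08,0,0],0,0.055],[[0.12,0,0],0,0.055],[[0.12,0,0],0,0.055],[[0.12,0,0],0,0.055],[[0.12,0,0],0,0.055],[[0.12,0,0],0,0.055]]'|head -2; python3 m.py
```

```text
time_s: 6.33
tool_pos: [0.5843, 0.1432, 0.1915]
mean [-7.200e-02  9.400e-02 -4.571e+00  1.500e-02  1.500e-02  1.000e-03] se [0.118 0.148 0.162 0.006 0.011 0.008] 6.9333 [0.585 0.143 0.191]
time_s: 7.52
tool_pos: [0.4668, 0.1411, 0.1919]
mean [ 0.036 -0.172 -4.426 -0.007  0.012  0.005] se [0.142 0.087 0.171 0.008 0.006 0.008] 8.1167 [0.465 0.141 0.191]
```

The left one shifted -0.003 ± 0.012 N m, so it's sound. I put it back.

```bash
python3 -m handwheel '[[[0,-0.002,0.04],0,0.055],[[0,-0.002,0.08],0,0.055],[[0,-0.002,0.115],0,0.055],[[0,-0.002,0.14],0,0.055],[[0,-0.002,0.15],0,0.055],[[0,-0.002,0.154],0,0.055],[[0,-0.002,0.157],0,0.055],[[0,-0.002,0.158],0,0.055]]';python3 -m handwheel '[[[0,0,0.001],0,0.055],[[0,0,0.001],0,0.055],[[0,0,0.001],0,0.055]]'
```

```text
time_s: 8.78
tool_pos: [0.4668, 0.1397, 0.0344]
tool_rot: [179.9, 0.1, -179.2]
force: [0.6, 0.1, -4.3]
grip_width: 0.0638
grasp_force: 30.0
time_s: 9.03
tool_pos: [0.4662, 0.1395, 0.0332]
tool_rot: [179.9, 0.1, -179.2]
force: [-0.5, 0.3, -5.2]
grip_width: 0.0636
grasp_force: 30.0
```

```bash
python3 -m handwheel '[[[0,0,0.001],0,0.055],[[0,0,0.0015],0,0.055],[[0,0,0.0015],0,0.055]]'|grep -E "pos|force";python3 -m handwheel '[[[0,0,0],0,0.087],[[0,0,0],0,0.087],[[0,0,0],0,0.087],[[0,0,0],0,0.087],[[0,0,-0.03],0,0.087],[[0,0,-0.06],0,0.087],[[0,0,-0.08],0,0.087],[[0,0,-0.08],0,0.087]]'; python3 d.py .469 .0085 .11 -1.8
```

```text
tool_pos: [0.4662, 0.1395, 0.0324]
force: [-3.4, -0.1, 7.5]
grasp_force: 30.0
time_s: 9.95
tool_pos: [0.4685, 0.1402, 0.115]
tool_rot: [179.8, 0.4, -179.2]
force: [0.4, 0.3, 0.1]
grip_width: 0.0869
grasp_force: 0.0
tool d [ 0.0014 -0.1317  0.005 ] turn 2.59
{'time_s': np.float64(9.95), 'tool_pos': array([0.4685, 0.1402, 0.115 ]), 'tool_rot': array([ 179.778 ,    0.4251, -179.2055]), 'force': array([0.3586, 0.2907, 0.1232]), 'wrist_torque': array([ 0.0539, -0.0038, -0.0154]), 'grip_width': np.float64(0.0869), 'grasp_force': np.float64(0.0)}
```

```bash
python3 -m handwheel '[[[0.001,-0.13,0],2.6,0.087],[[0.001,-0.13,0],2.6,0.087],[[0.001,-0.13,0],2.6,0.087],[[0.001,-0.13,0],2.6,0.087],[[0.001,-0.13,0.03],2.6,0.087],[[0.001,-0.13,0.06],2.6,0.087],[[0.001,-0.13,0.06],2.6,0.087]]' 30; python3 d.py .469 .0105 .0325 -1.8
```

```text
time_s: 10.53
tool_pos: [0.4618, 0.0084, 0.0459]
tool_rot: [-179.8, -0.5, 178.1]
force: [-2.4, 0.7, -0.5]
grip_width: 0.0869
grasp_force: 0.0
tool d [-0.0071  0.0024  0.0134] turn -0.05
{'time_s': np.float64(10.5333), 'tool_pos': array([0.4618, 0.0084, 0.0459]), 'tool_rot': array([-179.8499,   -0.5147,  178.1465]), 'force': array([-2.3637,  0.6633, -0.4811]), 'wrist_torque': array([ 0.0066,  0.1368, -0.0712]), 'grip_width': np.float64(0.0869), 'grasp_force': np.float64(0.0)}
```

```bash
python3 -m handwheel '[[[0,0,0.01],0,0.087],[[0,0,0.018],0,0.087],[[0,0,0.018],0,0.087],[[0,0,0.018],0,0.087],[[0,0,0.018],0,0.087]]' 30; python3 d.py .469 .0105 .0325 -1.8
```

```text
time_s: 10.95
tool_pos: [0.4671, 0.0094, 0.0335]
tool_rot: [180.0, 0.1, 178.2]
force: [0.4, 1.0, 0.4]
grip_width: 0.0871
grasp_force: 0.0
tool d [-0.0019  0.0012  0.001 ] turn 0.02
{'time_s': np.float64(10.95), 'tool_pos': array([0.4671, 0.0094, 0.0335]), 'tool_rot': array([1.799695e+02, 9.410000e-02, 1.782235e+02]), 'force': array([0.3847, 1.0006, 0.4486]), 'wrist_torque': array([ 0.0638, -0.0159, -0.0211]), 'grip_width': np.float64(0.0871), 'grasp_force': np.float64(0.0)}
```

```bash
python3 -m handwheel '[[[-0.001,0.001,0],0,0.055],[[-0.001,0.001,0],0,0.055],[[-0.001,0.001,0],0,0.055],[[-0.001,0.001,0],0,0.055],[[-0.001,0.001,0],0,0.055],[[-0.001,0.001,0],0,0.055]]' 30|grep -E "pos|gr"; python3 -m handwheel '[[[0,0,-0.02],0,0.055],[[0,0,-0.05],0,0.055],[[0,0,-0.08],0,0.055],[[0,0,-0.08],0,0.055],[[0,0,-0.08],0,0.055],[[0,0,-0.08],0,0.055],[[0,0,-0.08],0,0.055]]'; python3 m.py
python3 -m handwheel '[[[-0.04,0,0],0,0.055],[[-0.08,0,0],0,0.055],[[-0.12,0,0],0,0.055],[[-0.12,0,0],0,0.055],[[-0.12,0,0],0,0.055],[[-0.12,0,0],0,0.055],[[-0.12,0,0],0,0.055]]'|head -2; python3 m.py;python3 -m handwheel '[[[0.04,0,0],0,0.055],[[0.08,0,0],0,0.055],[[0.12,0,0],0,0.055],[[0.12,0,0],0,0.055],[[0.12,0,0],0,0.055],[[0.12,0,0],0,0.055],[[0.12,0,0],0,0.055]]'|head -2; python3 m.py
```

```text
tool_pos: [0.4675, 0.009, 0.0329]
grip_width: 0.0635
grasp_force: 30.0
time_s: 12.03
tool_pos: [0.4655, 0.0101, 0.1107]
tool_rot: [-180.0, -0.2, 178.2]
force: [-0.3, -0.6, -3.7]
grip_width: 0.0638
grasp_force: 30.0
mean [ 0.034 -0.093 -4.536  0.007  0.014  0.006] se [0.116 0.083 0.109 0.009 0.006 0.008] 12.6333 [0.467 0.01  0.113]
time_s: 13.22
tool_pos: [0.586, 0.0063, 0.1125]
mean [-1.100e-02  1.620e-01 -4.423e+00  2.400e-02  4.500e-02  4.000e-03] se [0.131 0.129 0.161 0.007 0.003 0.007] 13.8167 [0.587 0.006 0.113]
time_s: 14.4
tool_pos: [0.4689, 0.01, 0.1135]
mean [ 0.033 -0.031 -4.243  0.017  0.015  0.013] se [0.148 0.146 0.09  0.005 0.006 0.01 ] 15.0 [0.467 0.01  0.113]
```

The middle one gives an ambiguous shift of +0.03. I repeat with sharper strokes, a bit higher.

```bash
python3 -m handwheel '[[[0,0,-0.04],0,0.055],[[0,0,-0.07],0,0.055],[[0,0,-0.07],0,0.055],[[-0.0417,0,-0.07],0,0.055],[[-0.083,0,-0.07],0,0.055],[[-0.125,0,-0.07],0,0.055],[[-0.166,0,-0.07],0,0.055],[[-0.166,0,-0.07],0,0.055]]'|head -2; python3 -m handwheel '[[[0,0,0],0,0.055],[[0,0,0],0,0.055],[[0,0,0],0,0.055],[[0,0,0],0,0.055]]'|head -2; python3 m.py;python3 -m handwheel '[[[0.0417,0,0],0,0.055],[[0.083,0,0],0,0.055],[[0.125,0,0],0,0.055],[[0.166,0,0],0,0.055],[[0.166,0,0],0,0.055],[[0.166,0,0],0,0.055],[[0.166,0,0],0,0.055],[[0.166,0,0],0,0.055]]'|head -2; python3 m.py
```

```text
time_s: 15.67
tool_pos: [0.6391, 0.0055, 0.1773]
time_s: 16.0
tool_pos: [0.6322, 0.0048, 0.1834]
mean [-0.071  0.151 -4.473  0.021  0.043 -0.012] se [0.159 0.111 0.095 0.008 0.007 0.008] 16.6 [0.633 0.005 0.183]
time_s: 17.27
tool_pos: [0.4689, 0.0099, 0.1834]
mean [ 1.030e-01  1.400e-01 -4.511e+00  1.600e-02 -3.000e-03 -1.300e-02] se [0.103 0.19  0.11  0.01  0.008 0.008] 17.8667 [0.467 0.01  0.183]
```

```bash
python3 -m handwheel '[[[-0.0417,0,0],0,0.055],[[-0.08,0,0],0,0.055],[[-0.11,0,0],0,0.055],[[-0.133,0,0],0,0.055],[[-0.15,0,0],0,0.055],[[-0.16,0,0],0,0.055],[[-0.166,0,0],0,0.055],[[-0.166,0,0],0,0.055]]'|head -2; python3 -m handwheel '[[[0,0,0],0,0.055],[[0,0,0],0,0.055],[[0,0,0],0,0.055]]'|head -2; python3 m.py;python3 -m handwheel '[[[0.0417,0,0],0,0.055],[[0.08,0,0],0,0.055],[[0.11,0,0],0,0.055],[[0.133,0,0],0,0.055],[[0.15,0,0],0,0.055],[[0.16,0,0],0,0.055],[[0.166,0,0],0,0.055],[[0.166,0,0],0,0.055]]'|head -2;python3 -m handwheel '[[[0,0,0],0,0.055],[[0,0,0],0,0.055],[[0,0,0],0,0.055]]'|head -2; python3 m.py
```

```text
time_s: 18.53
tool_pos: [0.634, 0.005, 0.1821]
time_s: 18.78
tool_pos: [0.6325, 0.005, 0.1828]
mean [ 6.00e-02 -1.26e-01 -4.39e+00 -4.00e-03 -1.90e-02  1.60e-02] se [0.108 0.102 0.128 0.009 0.01  0.006] 19.3833 [0.633 0.005 0.183]
time_s: 20.05
tool_pos: [0.4664, 0.01, 0.1828]
time_s: 20.3
tool_pos: [0.468, 0.0098, 0.1827]
mean [ 1.840e-01  1.200e-02 -4.368e+00  2.800e-02  2.200e-02 -2.000e-03] se [0.181 0.142 0.106 0.013 0.007 0.008] 20.9 [0.467 0.01  0.183]
```

The middle one at the same pose gives +0.043 after an abrupt stop and -0.019 after a gentle one. That suggests its core moves, so I shake it harder with longer reversals.

```bash
python3 -m handwheel '[[[-0.0417,0,0],0,0.055],[[-0.083,0,0],0,0.055],[[-0.125,0,0],0,0.055],[[-0.083,0,0],0,0.055],[[-0.0417,0,0],0,0.055],[[0,0,0],0,0.055],[[-0.0417,0,0],0,0.055],[[-0.083,0,0],0,0.055]]'|head -2; python3 -m handwheel '[[[-0.0417,0,0],0,0.055],[[0,0,0],0,0.055],[[0.0417,0,0],0,0.055],[[0.083,0,0],0,0.055],[[0.0417,0,0],0,0.055],[[0,0,0],0,0.055],[[-0.0417,0,0],0,0.055],[[-0.083,0,0],0,0.055]]'|head -2;python3 -m handwheel '[[[0,0,0],0,0.055],[[0,0,0],0,0.055],[[0,0,0],0,0.055],[[0,0,0],0,0.055]]';python3 m.py; python3 -m handwheel '[[[0.0417,0,0],0,0.055],[[0.083,0,0],0,0.055],[[0.125,0,0],0,0.055],[[0.166,0,0],0,0.055],[[0.125,0,0],0,0.055],[[0.083,0,0],0,0.055],[[0.083,0,0],0,0.055],[[0.083,0,0],0,0.055]]'|head -2;python3 -m handwheel '[[[0.0417,0,0],0,0.055],[[0.083,0,0],0,0.055],[[0.083,0,0],0,0.055],[[0.083,0,0],0,0.055],[[0.083,0,0],0,0.055],[[0.083,0,0],0,0.055],[[0.083,0,0],0,0.055],[[0.083,0,0],0,0.055]]'; python3 m.py
```

```text
time_s: 21.57
tool_pos: [0.5362, 0.0073, 0.1821]
time_s: 22.23
tool_pos: [0.6347, 0.0069, 0.1851]
time_s: 22.57
tool_pos: [0.6324, 0.0046, 0.1828]
tool_rot: [180.0, -0.0, 178.2]
force: [0.0, 0.6, -4.8]
grip_width: 0.0637
grasp_force: 30.0
mean [-1.200e-01 -3.230e-01 -4.037e+00 -2.000e-03  3.600e-02 -1.000e-02] se [0.165 0.133 0.144 0.01  0.008 0.007] 23.1667 [0.633 0.005 0.183]
time_s: 23.83
tool_pos: [0.5517, 0.0084, 0.1825]
time_s: 24.5
tool_pos: [0.4681, 0.0096, 0.1827]
tool_rot: [-179.9, 0.0, 178.2]
force: [0.2, 0.2, -4.3]
grip_width: 0.064
grasp_force: 30.0
mean [ 0.058 -0.056 -4.516  0.015  0.053 -0.006] se [0.151 0.155 0.099 0.008 0.008 0.009] 25.1 [0.467 0.01  0.183]
```

```bash
python3 -m handwheel '[[[-0.01,0,0],0,0.055],[[-0.03,0,0],0,0.055],[[-0.06,0,0],0,0.055],[[-0.09,0,0],0,0.055],[[-0.12,0,0],0,0.055],[[-0.14,0,0],0,0.055],[[-0.15,0,0],0,0.055],[[-0.15,0,0],0,0.055]]'|head -2; python3 -m handwheel '[[[0.021,0,0],0,0.055],[[0.062,0,0],0,0.055],[[0.095,0,0],0,0.055],[[0.12,0,0],0,0.055],[[0.137,0,0],0,0.055],[[0.147,0,0],0,0.055],[[0.15,0,0],0,0.055],[[0.15,0,0],0,0.055]]'|head -2;python3 -m handwheel '[[[0,0,0],0,0.055],[[0,0,0],0,0.055]]'|head -2;python3 m.py; python3 -m handwheel '[[[-0.021,0,0],0,0.055],[[-0.062,0,0],0,0.055],[[-0.1,0,0],0,0.055],[[-0.13,0,0],0,0.055],[[-0.152,0,0],0,0.055],[[-0.165,0,0],0,0.055],[[-0.17,0,0],0,0.055],[[-0.17,0,0],0,0.055]]'|head -2;python3 -m handwheel '[[[0,0,0],0,0.055],[[0,0,0],0,0.055]]'|head -2; python3 m.py
```

```text
time_s: 25.77
tool_pos: [0.6192, 0.0056, 0.1817]
time_s: 26.43
tool_pos: [0.4663, 0.0107, 0.1824]
time_s: 26.6
tool_pos: [0.468, 0.0097, 0.1828]
mean [ 0.146  0.005 -4.246  0.     0.056 -0.009] se [0.113 0.161 0.084 0.008 0.007 0.007] 27.2 [0.467 0.01  0.183]
time_s: 27.87
tool_pos: [0.6377, 0.0047, 0.1817]
time_s: 28.03
tool_pos: [0.6361, 0.0049, 0.1827]
mean [-0.144 -0.314 -4.37   0.009  0.057 -0.007] se [0.086 0.116 0.11  0.007 0.006 0.01 ] 28.6333 [0.637 0.005 0.183]
```

The middle one reads about -0.02 with its core at the -x end and +0.056 at the +x end. It's the faulty one: 0.075 N m of swing, against none for the left one. I give it a final hard lengthwise shake, then carry it towards the tray at (0.481,-0.391).

```bash
python3 -m handwheel '[[[0.0417,0,0],0,0.055],[[0.083,0,0],0,0.055],[[0.125,0,0],0,0.055],[[0.083,0,0],0,0.055],[[0.0417,0,0],0,0.055],[[0,0,0],0,0.055],[[0.0417,0,0],0,0.055],[[0.083,0,0],0,0.055]]'|head -2;python3 -m handwheel '[[[0.0417,0,0],0,0.055],[[0.07,0,0],0,0.055],[[0.07,0,0],0,0.055],[[0.07,-0.0417,0],0,0.055],[[0.07,-0.083,0],0,0.055],[[0.07,-0.125,0],0,0.055],[[0.07,-0.166,0],0,0.055],[[0.07,-0.208,0],0,0.055]]'; python3 d.py .481 -.391 .0335 -3.2
```

```text
time_s: 29.3
tool_pos: [0.5588, 0.0018, 0.1784]
time_s: 29.97
tool_pos: [0.4775, -0.1998, 0.1831]
tool_rot: [179.9, 0.1, 178.2]
force: [1.1, -0.7, -4.3]
grip_width: 0.0635
grasp_force: 30.0
tool d [-0.0094 -0.191   0.1496] turn 1.43
{'time_s': np.float64(29.9667), 'tool_pos': array([ 0.4775, -0.1998,  0.1831]), 'tool_rot': array([1.798587e+02, 1.349000e-01, 1.782323e+02]), 'force': array([ 1.1142, -0.696 , -4.3046]), 'wrist_torque': array([-0.0133, -0.0028, -0.0093]), 'grip_width': np.float64(0.0635), 'grasp_force': np.float64(30.0012)}
```

```bash
python3 -m handwheel '[[[-0.008,-0.04,0],1.4,0.055],[[-0.008,-0.08,0],1.4,0.055],[[-0.008,-0.12,0],1.4,0.055],[[-0.008,-0.155,0],1.4,0.055],[[-0.008,-0.18,0],1.4,0.055],[[-0.008,-0.188,0],1.4,0.055],[[-0.008,-0.188,0.03],1.4,0.055],[[-0.008,-0.188,0.06],1.4,0.055]]';python3 -m handwheel '[[[0,0,0],0,0.055],[[0,0,0],0,0.055]]'|head -2; python3 d.py .481 -.391 .0335 -3.2
python3 -c "
from h import *
c=read_camera('scene'); cv2.imwrite('pics/t1.png',c['color'][100:400,40:500])"
```

```text
time_s: 30.63
tool_pos: [0.4805, -0.3885, 0.1237]
tool_rot: [-179.9, 0.2, 176.7]
force: [0.3, 0.5, -4.7]
grip_width: 0.0636
grasp_force: 30.0
time_s: 30.8
tool_pos: [0.4793, -0.3847, 0.1215]
tool d [-0.0021 -0.0062  0.088 ] turn 0.04
{'time_s': np.float64(30.8), 'tool_pos': array([ 0.4793, -0.3847,  0.1215]), 'tool_rot': array([ 1.798752e+02, -1.794000e-01,  1.768365e+02]), 'force': array([ 0.5343, -0.1927, -3.451 ]), 'wrist_torque': array([ 0.0223, -0.0106, -0.0007]), 'grip_width': np.float64(0.064), 'grasp_force': np.float64(29.9977)}
```

View pics/t1.png

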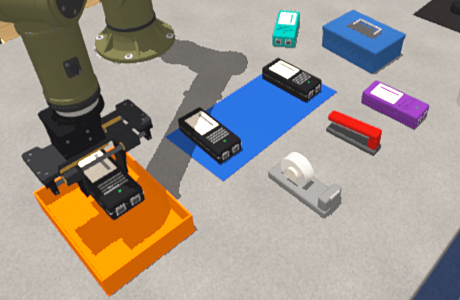

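The picture shows the held injector level over the tray at (110,188), and the other two flat on the mat at (210,133) and (290,78). I lower it gently.

```bash
python3 -m handwheel '[[[-0.002,-0.005,0.03],0,0.055],[[-0.002,-0.005,0.055],0,0.055],[[-0.002,-0.005,0.07],0,0.055],[[-0.002,-0.005,0.079],0,0.055],[[-0.002,-0.005,0.083],0,0.055],[[-0.002,-0.005,0.085],0,0.055],[[-0.002,-0.005,0.086],0,0.055],[[-0.002,-0.005,0.086],0,0.055]]';python3 -m handwheel '[[[0,0,0.001],0,0.055],[[0,0,0.001],0,0.055]]'|grep -E "pos|force"
```

```text
time_s: 31.52
tool_pos: [0.4823, -0.3918, 0.0378]
tool_rot: [-180.0, 0.1, 176.8]
force: [0.0, -0.3, -4.1]
grip_width: 0.0639
grasp_force: 30.0
tool_pos: [0.482, -0.3916, 0.0363]
force: [0.3, 0.3, -4.8]
grasp_force: 30.0
```

```bash
python3 -m handwheel '[[[0,0,0.001],0,0.055],[[0,0,0.002],0,0.055],[[0,0,0.002],0,0.055],[[0,0,0.002],0,0.055]]'|grep -E "pos|force";python3 -m handwheel '[[[0,0,0.001],0,0.055],[[0,0,0.001],0,0.055]]'|grep -E "pos|force"
```

```text
tool_pos: [0.4818, -0.3915, 0.0341]
force: [0.2, 0.3, 0.1]
grasp_force: 30.0
tool_pos: [0.4818, -0.3915, 0.0341]
force: [-3.5, 4.0, 6.9]
grasp_force: 30.0
```

```bash
python3 -m handwheel '[[[0,0,0],0,0.087],[[0,0,0],0,0.087],[[0,0,0],0,0.087],[[0,0,0],0,0.087],[[0,0,-0.03],0,0.087],[[0,0,-0.07],0,0.087],[[0,0,-0.11],0,0.087],[[0,0,-0.15],0,0.087]]';python3 -m handwheel '[[[0.0,0.0,-0.04],0,0.087],[[0,0.04,-0.04],0,0.087],[[0,0.08,-0.04],0,0.087],[[0,0.12,-0.04],0,0.087],[[0,0.16,-0.04],0,0.087],[[0,0.16,-0.04],0,0.087],[[0,0.16,-0.04],0,0.087],[[0,0.16,-0.04],0,0.087]]'|head -2
python3 -c "
from h import *
c=measure('scene'); cv2.imwrite('pics/t2.png',c['color'][100:400,40:500])"
```

```text
time_s: 32.85
tool_pos: [0.4811, -0.3913, 0.184]
tool_rot: [180.0, -0.0, 176.8]
force: [1.0, -0.4, -0.4]
grip_width: 0.0863
grasp_force: 0.0
time_s: 33.52
tool_pos: [0.4906, -0.2315, 0.2228]
scene tray (array([ 497.7, -392.7]), array([183.5, 278.7]), np.float32(176.8))
mat (array([472.3,   3.3]), array([188.5, 388. ]), np.float32(89.6))
 inj px [250. 234.] ctr 457.3 -130.0 plate [(array([ 434.5, -129.4]), array([45.5, 62.2]), np.float32(176.1))]
 inj px [331. 180.] ctr 468.8 139.1 plate [(array([441.4, 140.1]), array([48.6, 65.9]), np.float32(0.4))]
```

View pics/t2.png

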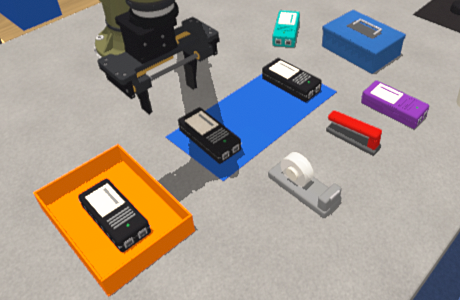

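The picture shows one injector flat in the tray at (115,213), two flat on the mat at (210,133) and (292,78), and the gripper clear of everything. I hand in.

```bash
python3 -c "
from cell import env
print(env.sign_off())"
```

```text
the job is handed in; nothing more can be done
None
```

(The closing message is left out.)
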